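# Shut down the cart's switch box

## Robot

A 6-joint arm with a two-finger parallel gripper is mounted at the origin on the work surface. World frame = base frame: x ahead of the robot, y to its left, z up, the work surface at z = 0. Lengths are in m, angles in rad, forces in N, time in s.
With the tool pointing down it reaches from about 0.375 to 0.9 m from the base axis. Payload 3.1 kg.
Tool frame: the origin (TCP) lies on the centre line of the jaws, within the pads' length; the fingertips stand ahead of it and the grasp point (between the pads) lies 3 mm ahead of it (robot.tip_reach is the z of the fingertips in the tool frame, in m); z points along the fingers, y is the line along which they close (so a half turn about z gives the same grasp; the last joint's range is limited). The gripper opens to 87 mm and grips with 3 to 60 N. Pads are 19 mm wide; open, the fingers measure 117 mm over their backs; the gripper's body (75 mm by 190 mm) begins 51 mm behind the grasp point.
Start: joints at [1.022, 0.527, 1.433, -0, 1.181, -0.178], TCP at [0.226, 0.583, 0.245] pointing down, gripper open.
Joint ranges: [-3.08, 3.08], [-0.75, 2.2], [0.22, 2.44], [-1.43, 4.57], [0, 2.65], [-2.85, 2.85]. Speed limits (rad/s): [2.79, 2.79, 3.14, 3.14, 3.14, 3.14].

## Interface

Orientations are given as a unit quaternion [x, y, z, w].
In Python, from rig import sensors, eyes, ticket, robot gives the robot as it stands.
- The arm moves only by the tool drive_tool, never from a script. Its argument "deltas" is a list that holds one entry, the list of rows, each a list of 6 numbers: the shift along the tool's x, y, z in mm, then the turn, a rotation vector about the tool's x, y, z in rad. A call has 1 to 8 rows; each row shifts and turns the commanded pose from where the row before left it, along the tool's axes as they then stand; what a row does not reach is not made up. A row lasts 1/12 s, in which the tool goes at most 41.7 mm and 7.16 degrees, less where a joint would pass 70% of its speed; a pose out of reach is approached as far as the arm can. A call is refused whole if a number of a shift passes 41.7 or a number of a turn 0.125, either way. A call with a gripper value outside its range is refused whole. "gripper" is the opening in per cent of the stroke, from 0 (shut) to 100 (fully open), set as the call begins (left out, the last holds). The fingers move at their own pace and stop on an object; "squeeze" is the grip in N (left out, the last holds). Time passes only in rows, so rows that do not move let the fingers close. It gives the time, the measured TCP pose, the force, the opening and the grip force at its end, in the units of the state.
- sensors.get_obs(): the state, without advancing time (a new reading comes with each control period).
- eyes.camera(name): name is "scene" or "side" or "wrist"; returns a dict with "img" (400x640x3 uint8, red, green, blue), "fov_y" (degrees; the focal length in pixels is half the picture's height over the tangent of half this angle, whatever the lens; pixels are square), "cx", "cy" (the principal point, pixels), "D" ([k1, k2, p1, p2, k3] as OpenCV has them; the pictures are not rectified), "xyz" and "attitude" of the camera in the world; the wrist camera has in their place "hand_eye" (4x4, takes a point from camera to tool coordinates, whose origin is the TCP and whose axes are the flange's). Camera axes: x right, y up, looking along -z (the intrinsics and any distortion apply to the point x, -y, -z); pixel columns grow to the right and rows downward; lengths in m; the calibration is good to about 2 mm. A picture is of the moment at which its call begins: read the wrist's pose just before it. There is no depth.
- ticket.hand_in(): hands the job in; it is judged then, once.
The state is a dict: "time": time; "q": joint angles; "joint_velocities": joint speeds; "joint_torque": joint torques, N m; "position": TCP position; "tool_rot": TCP orientation; "ft_force": force on the tool from outside, world axes, zero at the start; "moment": the same for the moment, N m; "grip_width": finger opening in m; "grip_force": force on a finger pad.
Only numpy, scipy, OpenCV 4.12 (cv2) and the standard library are available. Lean on these libraries where they do the work, as an engineer would, in place of code of your own. Each camera call takes 0.05 s, during which the arm holds its last target. There are 200 camera calls.

## Task

Shut down the switch box on the printer cart for the night: first lift the wooden stamp off it and set it down flat, knob up, in its shallow metal tray. Then sweep the row of five switches off in one drag along the row, not lifting away until all five have gone over, and leave the lone switch beyond the gap on. Last, swing the clear cover fully shut over the row, then slide the bolt fully home over it, disturbing nothing else on the cart.

Things in the scene. Friction and masses are not known exactly. Their poses are not given: they have to be found in the camera images.
- box: Grey fixed switch box, 120 (x) x 410 (y) x 30 mm; origin at cart height midway in x, 220 mm from the -y end and 190 mm from the +y end, z up. Its flat deck is 30 mm above the cart. Along y on the deck's centre line (x = 0) stand steel bat toggles: the row of five at y = -50, -14, 22, 58, 94 mm, and the lone one at y = 165 mm. The near side and both ends of the deck are open. The cart's top is at z = 0.
- sw1_tip (a point): Top end of the first toggle of the row (the -y end, next to the stamp's place). All six toggles are alike: 31 mm long from a pivot 2 mm above the deck, 9 mm thick with a 13 mm ball at the end. On: leaning 0.35 rad towards the box's -y, ball top about 61 mm above the cart.
- sw3_tip (a point): Top end of the middle toggle. Off: leaning 1.35 rad towards the box's +y, ball top about 44 mm above the cart. Toggles move only along the row and fall over by themselves once past upright (about half a newton at the ball). A fingertip 53 mm above the cart, dragged towards +y, turns each off and passes over it.
- sw5_tip (a point): Top end of the fifth, last toggle of the row.
- lone_tip (a point): Top end of the lone toggle, 71 mm beyond the fifth towards the box's +y, outside the cover; it starts on and stays on.
- sw1 (a joint): Angle of toggle 1 of the row (1 is at the box's -y end): 0 on, 1.7 rad off, falls over by itself beyond about 0.55.
- sw2 (a joint): Angle of toggle 2 of the row (1 is at the box's -y end): 0 on, 1.7 rad off, falls over by itself beyond about 0.55.
- sw3 (a joint): Angle of toggle 3 of the row (1 is at the box's -y end): 0 on, 1.7 rad off, falls over by itself beyond about 0.55.
- sw4 (a joint): Angle of toggle 4 of the row (1 is at the box's -y end): 0 on, 1.7 rad off, falls over by itself beyond about 0.55.
- sw5 (a joint): Angle of toggle 5 of the row (1 is at the box's -y end): 0 on, 1.7 rad off, falls over by itself beyond about 0.55.
- lone (a joint): Angle of the lone toggle: 0 on, 1.7 rad off.
- cover (a joint): Angle of the clear cover: 0 fully shut (level over the row), starts open at 1.7 to 1.9 rad (a little past upright, leaning away to +x of the box), at most 1.95. A stiff hinge: it stays where it is left and needs about 1 to 3 N at its free edge.
- cover_edge (a point): Point on the cover's free edge at box y = 0. The cover is a clear plate with a white border, 105 mm from hinge to free edge, 295 mm long (box y = -162 to 132 mm), 4 mm thick, 6 at the border. Shut, its top is 78 mm above the cart and this edge lies on the robot's side.
- cover_hinge (a point): Point on the cover's hinge line at box y = 0; the line runs along the box's y at box x = 57 mm, 72 mm above the cart, on a 6 mm thick wall (top 69 mm above the cart) along the deck's far edge.
- bolt (a joint): How far the bolt has been slid, m: starts at 0 to 0.006, fully home at 0.030 (over the cover's corner), moving towards the box's +y with about 1.5 N of friction.
- bolt_knob (a point): Centre of the 16 mm ball on top of the bolt's upright steel peg (12 mm thick). The ball's top is 119 mm above the cart, 34 mm above the bolt rod's axis, which lies 7 mm above its post (50 (x) x 40 (y) mm, centred at box x = -30, y = -196 mm, top 78 mm above the cart). Push it from its -y side.
- stamp: Loose pale wooden stamp, about 110 g: block 40 (x) x 56 (y) x 22 mm, on it a neck 16 mm thick and a round knob 28 mm across from 44 to 72 mm above its underside. Origin at the centre of its underside. It starts on the box's deck at the -y end of the row, knob up.
- tray: Fixed shallow open metal tray, 130 (x) x 120 (y) x 18 mm outside, walls and floor 4 mm or a little more; origin under its centre.
- punch: Bystander: blue plastic hole punch, 105 x 65 x 63 mm.
- cup: Bystander: empty stainless pencil cup, 80 mm across, 95 mm high.
- tape: Bystander: black tape dispenser, 140 x 56 x 84 mm.
Not all that is in view belongs to the job. There is more than one size of the stamp; the job needs the larger. There is more than one size of the tray; the job needs the larger.

How it is judged:
On the way, in this order (a step that is already met when the one before it is completed fails the run):
1. the stamp stands flat in its tray, let go (x of stamp in the frame of tray between -0.045 and 0.045 m and y of stamp in the frame of tray between -0.04 and 0.04 m and z of stamp in the frame of tray below 0.01 m and angle between stamp's own z axis and vertical below 0.12 rad and contact force between the fingers and stamp below 0.05 N and linear speed of stamp below 0.03 m/s), for 0.2 s.
2. all five switches of the row are off, the cover still open (value of joint each of sw1, sw2, sw3, sw4, sw5 above 1.2 rad and value of joint cover above 1 rad), for 0.2 s.
3. the cover is fully shut (value of joint each of sw1, sw2, sw3, sw4, sw5 above 1.2 rad and value of joint cover below 0.06 rad), for 0.2 s.
4. the bolt is home (value of joint cover below 0.06 rad and value of joint bolt above 0.026 m), for 0.2 s.
At the end, for the whole second after the job is handed in: The stamp stands knob up (within 0.12 rad), let go and at rest on the tray's floor; all five switches of the row are off (beyond 1.2 rad) and the lone one on (below 0.3 rad); the cover is shut (within 0.06 rad) and the bolt home (beyond 26 of 30 mm) (all of step 1 and all of step 4 and value of joint each of sw1, sw2, sw3, sw4, sw5 above 1.2 rad and value of joint lone below 0.3 rad); the robot touches nothing.
It fails at once if the lone switch is turned off (value of joint lone above 0.55 rad).
It fails at once if the hand lifts away (grasp point over 150 mm above the cart) when some of the five are off and others still on (value of joint any of sw1, sw2, sw3, sw4, sw5 above 0.9 rad and value of joint any of sw1, sw2, sw3, sw4, sw5 below 0.5 rad and height (world z) of the grasp point above 0.15 m).
It fails at once if the bolt is thrown while the cover is open (value of joint bolt above 0.02 m and value of joint cover above 0.15 rad).
It fails at once if the stamp is let fall from more than 50 mm above the cart (height (world z) of stamp above 0.055 m and contact force between the fingers and stamp below 0.02 N).
It fails at once if the hole punch, pencil cup or tape dispenser is moved more than 30 mm or tipped (distance of any of punch, cup, tape from where it was at the start of the episode above 0.03 m or angle between any of punch, cup, tape's own z axis and vertical above 0.3 rad).
It also fails if it takes over 69 s, if anything falls off the work surface, if the arm or the gripper's body presses on something with over 40 N, if the wrist force passes 120 N, or if a joint passes its speed limit or range.

## Working session

There is one attempt and no reset: what is moved stays moved. The work goes in short steps, Python scripts to look and compute and a tool call to move; the robot and the scene stay as the last step left them, time stands still between calls to the robot, and variables do not carry over. Pictures are saved under pics/ and viewed, at most 10 in all, crops included, and the job is handed in when it is done.

Besides the shell and the picture viewer there is one more tool, called as a command line: name --argument value ..., lists and objects as JSON in quotes. drive_tool: Moves the arm, as the interface text tells. Its arguments: {"type":"object","properties":{"deltas":{"type":"array"},"gripper":{"type":"number"},"squeeze":{"type":"number"}},"required":["deltas"]}

```bash
mkdir -p pics; ls; cat > h.py <<'E'
import numpy as np, cv2
from scipy.spatial.transform import Rotation as R
from rig import sensors, eyes, ticket, robot
def cam(name):
    o=sensors.get_obs(); c=eyes.camera(name)
    f=200/np.tan(np.radians(c["fov_y"])/2)
    K=np.array([[f,0,c["cx"]],[0,f,c["cy"]],[0,0,1]])
    if "hand_eye" in c:
        T=np.eye(4);T[:3,:3]=R.from_quat(o["tool_rot"]).as_matrix();T[:3,3]=o["position"]
        T=T@np.array(c["hand_eye"])
    else:
        T=np.eye(4);a=np.array(c["attitude"]);T[:3,:3]=R.from_quat(a).as_matrix() if a.size==4 else a.reshape(3,3);T[:3,3]=c["xyz"]
    return c["img"],dict(K=K,D=np.array(c["D"],float),T=T)
def ray(m,uv):
    p=cv2.undistortPoints(np.array(uv,float).reshape(-1,1,2),m["K"],m["D"]).reshape(-1,2)
    d=np.c_[p[:,0],-p[:,1],-np.ones(len(p))]@m["T"][:3,:3].T
    return m["T"][:3,3],d
def onz(m,uv,z):
    o,d=ray(m,uv); return o+d*((np.broadcast_to(z,len(d))-o[2])/d[:,2])[:,None]
def proj(m,P):
    P=np.atleast_2d(P).astype(float); q=(P-m["T"][:3,3])@m["T"][:3,:3]; q=q*[1,-1,-1]
    return cv2.projectPoints(q,np.zeros(3),np.zeros(3),m["K"],m["D"])[0].reshape(-1,2)
def save(n,img): cv2.imwrite(f"pics/{n}.png",img[:,:,::-1])
E
python3 - <<'E'
from h import *
import pickle
d={}
for n in("scene","side","wrist"):
    i,m=cam(n);save(n,i);d[n]=(i,m);print(n,m["T"].round(3).tolist(),m["K"][0,0],m["D"])
pickle.dump(d,open("d0.pkl","wb"))
o=sensors.get_obs();print(o,robot.tip_reach)
save("both",np.vstack([cv2.resize(d["scene"][0],(480,300)),cv2.resize(d["side"][0],(480,300))]))
E
```

```text
pics
scene [[-0.751, -0.38, 0.541, 1.29], [0.661, -0.408, 0.63, 0.999], [-0.019, 0.83, 0.557, 0.919], [0.0, 0.0, 0.0, 1.0]] 504.24742601529016 [-0.13208826  0.          0.          0.          0.        ]
side [[0.844, 0.415, -0.339, 0.137], [-0.536, 0.662, -0.525, -0.503], [0.006, 0.624, 0.781, 0.914], [0.0, 0.0, 0.0, 1.0]] 378.29324376026506 [-0.08893447  0.          0.          0.          0.        ]
wrist [[0.361, -0.902, -0.237, 0.161], [0.932, 0.349, 0.095, 0.607], [-0.003, -0.255, 0.967, 0.384], [0.0, 0.0, 0.0, 1.0]] 293.7340414319759 [-0.04969422  0.          0.          0.          0.        ]
{'time': 0.15, 'q': array([ 1.02252356e+00,  5.28230912e-01,  1.43360155e+00, -1.02543310e-05,
        1.18141377e+00, -1.78521899e-01]), 'joint_velocities': array([ 0.00018801, -0.00144239, -0.00234859, -0.0008125 ,  0.00048597,
       -0.0009505 ]), 'joint_torque': array([ 2.16847202e-04, -4.40424728e+01, -1.76841366e+01,  6.33562077e-02,
        5.52310667e-02, -8.52181915e-05]), 'position': array([0.22557385, 0.58230965, 0.2438118 ]), 'tool_rot': array([ 1.83822113e-01,  9.82959179e-01, -7.74482091e-04, -2.89452031e-04]), 'ft_force': array([-0.16771642,  0.24750637, -0.51736607]), 'moment': array([-0.0252944 ,  0.02567872,  0.0219405 ]), 'grip_force': 0.0, 'grip_width': 0.08736509819384798} 0.022
```

View pics/scene.png

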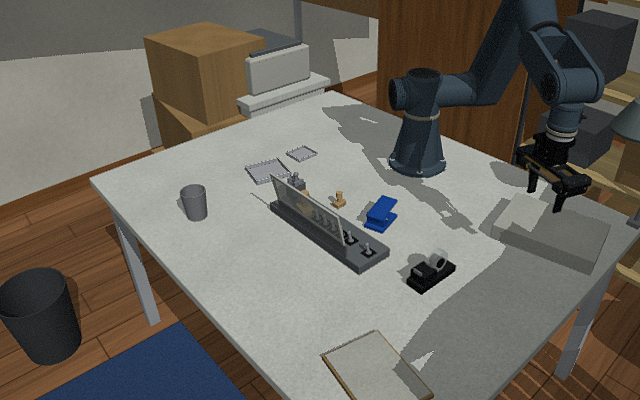

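View pics/side.png

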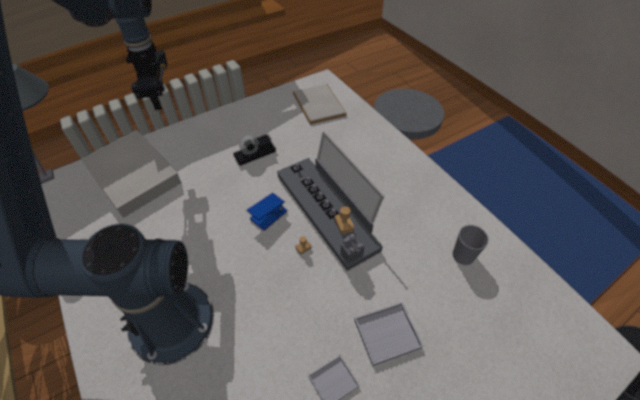

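Side view: the box runs from (280,172) to (375,255), with the large stamp on its deck at (345,220), knob at (345,212), and the small decoy stamp at (304,244). The large tray is at (388,334) and the small one at (333,380). The punch is at (267,210), tape at (255,150) and cup at (470,245). By the description I pick the stamp on the deck and the larger tray. Next, a close crop to check.

```bash
python3 - <<'E'
import pickle,cv2
from h import *
d=pickle.load(open("d0.pkl","rb"))
a=cv2.resize(d["side"][0][140:290,260:400],None,fx=4,fy=4,interpolation=cv2.INTER_CUBIC)
save("sidec",a)
b=cv2.resize(d["scene"][0][140:290,230:420],None,fx=4,fy=4,interpolation=cv2.INTER_CUBIC)
save("scenec",b)
E
```

```text
(no output)
```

View pics/sidec.png

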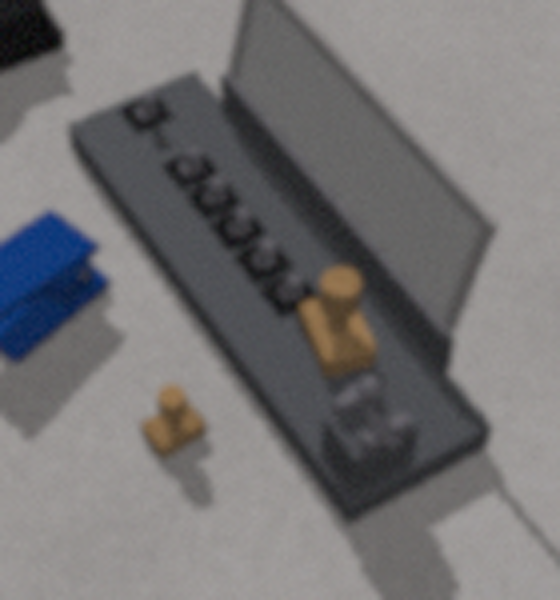

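View pics/scenec.png

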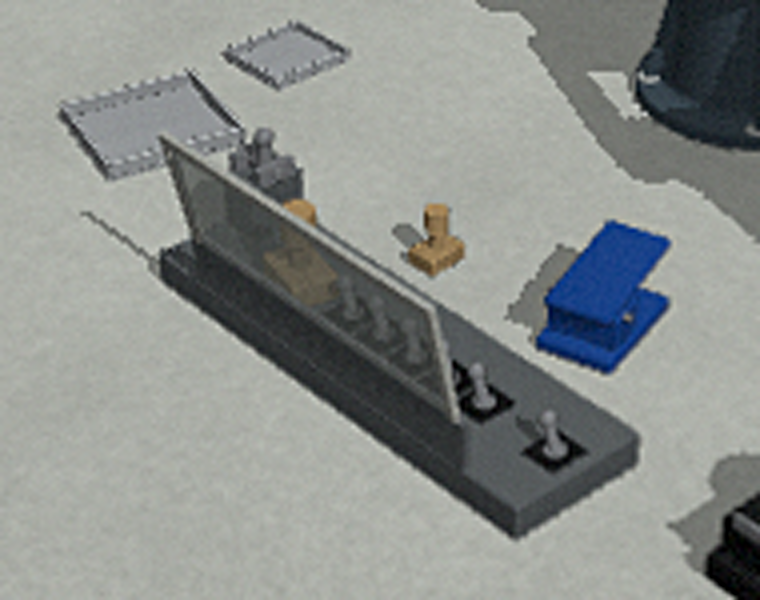

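```bash
cat > fit.py <<'E'
from h import *
from scipy.optimize import least_squares
def px(x0,y0,uv,s=4): return (np.array(uv,float)+.5)/s-.5+[x0,y0]
def fit(obs,x0):
    # obs: list (m, body pts Nx3, px Nx2); pose (x,y,yaw) on table
    def r(p):
        M=R.from_euler("z",p[2]).as_matrix()
        return np.concatenate([(proj(m,B@M.T+[p[0],p[1],0])-u).ravel() for m,B,u in obs])
    s=least_squares(r,x0,loss="soft_l1",f_scale=1.5); return s.x,r(s.x).reshape(-1,2)
E
python3 - <<'E'
import pickle
from fit import *
d=pickle.load(open("d0.pkl","rb"));S=d["side"][1];C=d["scene"][1]
A=np.array
us=px(260,140,[[73,128],[197,78],[348,500],[487,432],[146,100+12]])
uc=px(230,140,[[638,437],[517,512],[162,258],[548,415],[477,370],[348,283],[377,302],[410,325]])
print(onz(S,us,[.03]*4+[.05]).round(3).tolist())
tip=lambda y:[0,y-31e-3*np.sin(.35)*.85,.03+.002+.031*np.cos(.35)-.0065+.003]
Bs=A([[-.06,.19,.03],[.06,.19,.03],[-.06,-.22,.03],[.06,-.22,.03]])
Bc=A([[-.06,.19,.03],[.06,.19,.03],[.06,-.22,.03],tip(.165),tip(.094),tip(-.05),tip(-.014),tip(.022)])
p0=[.5,.1,0]
o=onz(S,us[:4],[.03]*4); dv=o[0]-o[2]; yaw=np.arctan2(dv[1],dv[0])-np.pi/2
c=o.mean(0);p0=[c[0],c[1],yaw]
for ob in ([(S,Bs,us[:4])],[(C,Bc,uc)],[(S,Bs,us[:4]),(C,Bc,uc)]):
    p,r=fit(ob,p0);print("box",p.round(4),r.round(1).tolist())
M=R.from_euler("z",p[2]).as_matrix()
ts=A([[355,318],[402,304],[422,348],[376,365]])
tc=px(230,140,[[60,108],[192,72],[243,128],[108,165]])
print("tray",onz(S,ts,.018).round(3).tolist(),onz(C,tc,.018).round(3).tolist())
k=px(260,140,[[342,280]]);k2=px(230,140,[[298,210]])
w=A([onz(S,k,.102)[0],onz(C,k2,.102)[0]]);print("knob",w.round(3).tolist(),((w-[p[0],p[1],0])@M).round(3).tolist())
print("bolt", ((onz(S,px(260,140,[[365,383]]),.111)-[p[0],p[1],0])@M).round(3).tolist(), ((onz(C,px(230,140,[[264,137]]),.111)-[p[0],p[1],0])@M).round(3).tolist())
print("others",onz(S,[[267,210],[304,244],[470,245],[255,150]],.03).round(3).tolist())
E
```

```text
[[0.46, 0.283, 0.03], [0.574, 0.279, 0.03], [0.456, -0.114, 0.03], [0.567, -0.121, 0.03], [0.51, 0.25, 0.05]]
box [ 0.515   0.0983 -0.0208] [[-1.2, -1.0], [0.2, -2.0], [-0.4, 2.8], [1.4, -0.2]]
box [ 0.5179  0.104  -0.0193] [[1.4, -0.3], [-0.1, 0.3], [-0.6, -1.5], [-0.1, 0.8], [-0.0, 0.0], [-0.4, -0.3], [0.2, 0.2], [-0.1, -0.1]]
box [ 0.517   0.1027 -0.0214] [[-1.3, -2.1], [0.0, -3.0], [-0.7, 1.2], [1.0, -1.6], [1.2, -0.6], [-0.4, -0.0], [-0.5, -1.9], [-0.3, 0.4], [-0.2, -0.3], [-0.4, -0.6], [0.1, -0.1], [-0.2, -0.4]]
tray [[0.393, -0.244, 0.018], [0.515, -0.278, 0.018], [0.484, -0.391, 0.018], [0.369, -0.363, 0.018]] [[0.494, -0.381, 0.018], [0.368, -0.352, 0.018], [0.396, -0.24, 0.018], [0.519, -0.27, 0.018]]
knob [[0.522, -0.003, 0.102], [0.523, -0.001, 0.102]] [[0.008, -0.106, 0.102], [0.008, -0.104, 0.102]]
bolt [[-0.029, -0.189, 0.111]] [[-0.028, -0.193, 0.111]]
others [[0.36, 0.163, 0.03], [0.393, 0.002, 0.03], [0.782, -0.249, 0.03], [0.442, 0.414, 0.03]]
```

Box ≈ (0.517, 0.102), yaw −0.02. Stamp ≈ (0.522, −0.002). Tray ≈ (0.443, −0.314). The crops confirm the stamp at the −y end of the toggle row is the big one. I'll move over the stamp and look with the wrist camera.

drive_tool --deltas '[[[0, 0, 0, 0, 0, -0.1163], [0, 0, 0, 0, 0, -0.1163], [0, 0, 0, 0, 0, -0.1163], [-17.6, -36, -1.2, 0, 0, 0], [-17.6, -36, -1.2, 0, 0, 0], [-17.6, -36, -1.2, 0, 0, 0], [-17.6, -36, -1.2, 0, 0, 0], [-17.6, -36, -1.2, 0, 0, 0]]]'

```text
time: 0.82
position: [0.3102, 0.3992, 0.2504]
tool_rot: [0.01, 1.0, -0.0, -0.0]
ft_force: [1.3, 0.6, -0.2]
grip_width: 0.0872
grip_force: 0.0
```

drive_tool --deltas '[[[-17.6, -36, -1.2, 0, 0, 0], [-17.6, -36, -1.2, 0, 0, 0], [-17.6, -36, -1.2, 0, 0, 0], [-17.6, -36, -1.2, 0, 0, 0], [-17.6, -36, -1.2, 0, 0, 0], [-17.6, -36, -1.2, 0, 0, 0], [-17.6, -36, -1.2, 0, 0, 0], [-17.6, -36, -1.2, 0, 0, 0]]]'

```text
time: 1.48
position: [0.4451, 0.1082, 0.2602]
tool_rot: [0.011, 1.0, 0.0, -0.0]
ft_force: [0.3, 0.1, -0.7]
grip_width: 0.087
grip_force: 0.0
```

drive_tool --deltas '[[[-17.6, -36, -1.2, 0, 0, 0], [-17.6, -36, -1.2, 0, 0, 0], [-17.6, -36, -1.2, 0, 0, 0], [0, 0, 0, 0, 0, 0], [0, 0, 0, 0, 0, 0]]]'

```text
time: 1.9
position: [0.4961, -0.001, 0.2635]
tool_rot: [0.013, 1.0, 0.0, 0.0]
ft_force: [-0.3, -0.6, 0.4]
grip_width: 0.0874
grip_force: 0.0
```

```bash
python3 - <<'E'
from h import *
import pickle
i,m=cam("wrist");pickle.dump((i,m),open("w1.pkl","wb"))
save("w1",cv2.resize(i,(800,500),interpolation=cv2.INTER_CUBIC));print(sensors.get_obs()["position"])
E
```

```text
[0.49491062 0.00055919 0.26331843]
```

View pics/w1.png

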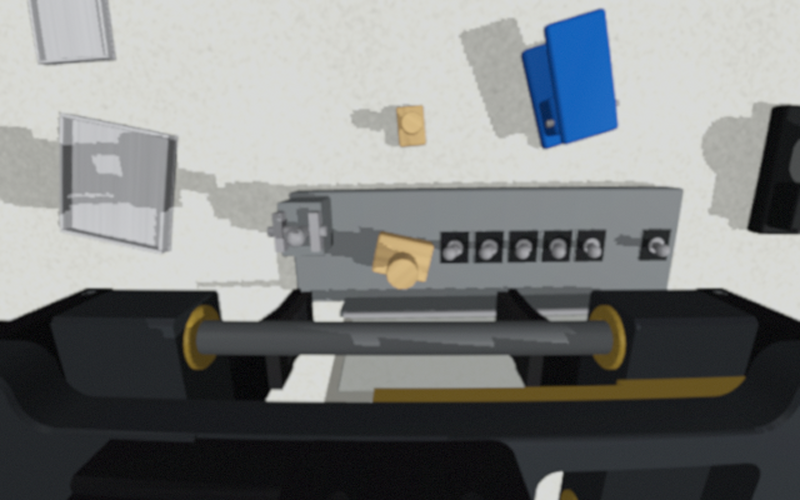

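Wrist view (shown at 1.25×): big stamp knob top at (402,270), five toggle plates from (454,247) to (590,246), lone toggle at (655,244). The bolt knob is at (295,236), and the big tray's corners are (61,113), (177,136), (168,251), (59,231). Now to refine the poses.

```bash
python3 - <<'E'
import pickle
from fit import *
A=np.array
i,W=pickle.load(open("w1.pkl","rb"))
u=lambda a:px(0,0,a,1.25)
ys=[-.05,-.014,.022,.058,.094,.165]
Bw=A([[0,y,.03] for y in ys]+[[-.06,.19,.03]])
uw=u([[454,247],[488,247],[523,247],[558,247],[590,246],[655,244],[681,188]])
p,r=fit([(W,Bw,uw)],[.517,.102,-.02]);print("box",p.round(4),r.round(1).tolist())
T=A([[-.065,.06,.018],[-.065,-.06,.018],[.065,-.06,.018],[.065,.06,.018]])
t=onz(W,u([[61,113],[177,136],[168,251],[59,231]]),.018);print("tray",t.round(3).tolist(),t.mean(0).round(4))
M=R.from_euler("z",p[2]).as_matrix()
k=onz(W,u([[402,270]]),.102);print("knob",k.round(4),((k-[p[0],p[1],0])@M).round(4))
k=onz(W,u([[295,236]]),.115);print("bolt",k.round(4),((k-[p[0],p[1],0])@M).round(4))
print(R.from_quat(sensors.get_obs()["tool_rot"]).as_matrix().round(4).tolist())
E
```

```text
box [ 0.5181  0.1001 -0.0072] [[0.3, 0.7], [0.4, 0.2], [-0.3, -0.2], [-1.3, -0.7], [-0.2, -0.3], [-0.6, 0.5], [3.6, -0.1]]
tray [[0.366, -0.356, 0.018], [0.395, -0.232, 0.018], [0.516, -0.264, 0.018], [0.49, -0.389, 0.018]] [ 0.4418 -0.3102  0.018 ]
knob [[ 0.5186 -0.0043  0.102 ]] [[ 0.0012 -0.1044  0.102 ]]
bolt [[ 0.4839 -0.0896  0.115 ]] [[-0.0329 -0.1899  0.115 ]]
[[-0.9997, 0.0231, -0.0016], [0.0231, 0.9997, 0.0009], [0.0016, 0.0008, -1.0]]
```

drive_tool --deltas '[[[-13, -2, 6, 0, 0, 0], [-12, -1.5, 26, 0, 0, 0], [0, 0, 35, 0, 0, 0], [0, 0, 35, 0, 0, 0], [0, 0, 35, 0, 0, 0], [0, 0, 25, 0, 0, 0], [0, 0, 10, 0, 0, 0], [0, 0, 0, 0, 0, 0]]]'

```text
time: 2.62
position: [0.5178, -0.0011, 0.0897]
tool_rot: [0.009, 1.0, 0.001, -0.003]
ft_force: [0.2, 0.2, 0.3]
grip_width: 0.0871
grip_force: 0.0
```

drive_tool --deltas '[[[0, 0, 0, 0, 0, 0], [0, 0, 0, 0, 0, 0], [0, 0, 0, 0, 0, 0], [0, 0, 0, 0, 0, 0], [0, 0, 0, 0, 0, 0], [0, 0, 0, 0, 0, 0], [0, 0, 0, 0, 0, 0], [0, 0, 0, 0, 0, 0]]]' --gripper 0 --squeeze 15

```text
time: 3.28
position: [0.5203, -0.0031, 0.092]
tool_rot: [0.011, 1.0, -0.0, 0.0]
ft_force: [0.2, 0.6, -1.0]
grip_width: 0.0418
grip_force: 0.0
```

drive_tool --deltas '[[[0, 0, 0, 0, 0, 0], [0, 0, 0, 0, 0, 0], [0, 0, 0, 0, 0, 0], [0, 0, 0, 0, 0, 0], [0, 0, 0, 0, 0, 0]]]'

```text
time: 3.7
position: [0.5203, -0.0031, 0.0917]
tool_rot: [0.01, 1.0, -0.0, -0.0]
ft_force: [-0.1, -1.3, 0.5]
grip_width: 0.0277
grip_force: 15.0
```

drive_tool --deltas '[[[0, 0, -10, 0, 0, 0], [0, 0, -20, 0, 0, 0], [0, 0, -20, 0, 0, 0], [0, 0, -20, 0, 0, 0], [0, 0, -20, 0, 0, 0], [0, 0, -10, 0, 0, 0]]]'

```text
time: 4.2
position: [0.5212, -0.0031, 0.1944]
tool_rot: [0.01, 1.0, -0.0, 0.002]
ft_force: [0.3, -0.9, -0.9]
grip_width: 0.0275
grip_force: 15.0
```

drive_tool --deltas '[[[0, 0, -20, 0, 0, 0], [7.2, -31, 0, 0, 0, 0], [7.2, -31, 0, 0, 0, 0], [7.2, -31, 0, 0, 0, 0], [7.2, -31, 0, 0, 0, 0], [7.2, -31, 0, 0, 0, 0], [7.2, -31, 0, 0, 0, 0], [7.2, -31, 0, 0, 0, 0]]]'

```text
time: 4.87
position: [0.4644, -0.22, 0.2117]
tool_rot: [0.01, 1.0, 0.0, -0.0]
ft_force: [0.3, -0.9, -1.1]
grip_width: 0.0277
grip_force: 15.0
```

drive_tool --deltas '[[[7.2, -31, 0, 0, 0, 0], [7.2, -31, 0, 0, 0, 0], [7.2, -31, 0, 0, 0, 0], [0, 0, 0, 0, 0, 0], [0, 0, 0, 0, 0, 0]]]'

```text
time: 5.28
position: [0.4411, -0.3129, 0.2115]
tool_rot: [0.012, 1.0, 0.0, -0.0]
ft_force: [-0.2, 1.1, -1.9]
grip_width: 0.0277
grip_force: 15.0
```

```bash
python3 - <<'E'
from h import *
i,m=cam("side");a=cv2.resize(i[250:400,300:460],None,fx=4,fy=4,interpolation=cv2.INTER_CUBIC);save("s2",a);print(sensors.get_obs()["position"])
E
```

```text
[ 0.44115967 -0.31131695  0.21139565]
```

View pics/s2.png

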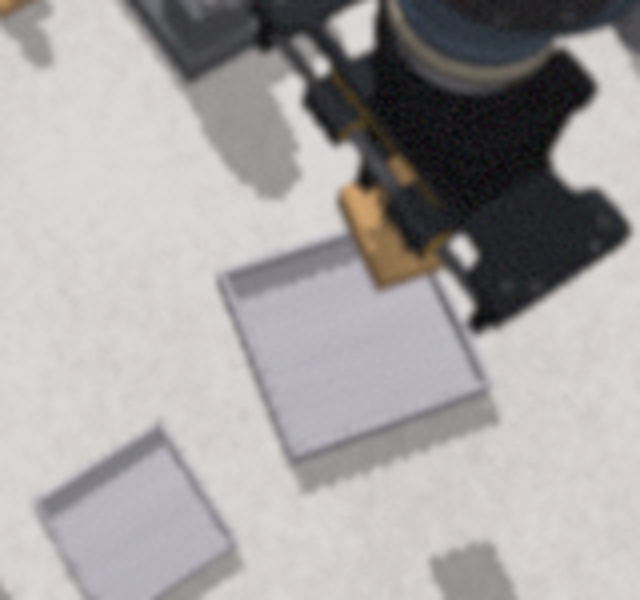

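The stamp hangs upright in the grip at crop (390,240), above the big tray (crop centre (355,345)). The height explains the offset. Lowering it now.

drive_tool --deltas '[[[0, 0, 25, 0, 0, 0], [0, 0, 35, 0, 0, 0], [0, 0, 35, 0, 0, 0], [0, 0, 25, 0, 0, 0], [0, 0, 15, 0, 0, 0], [0, 0, 5, 0, 0, 0], [0, 0, 0, 0, 0, 0], [0, 0, 0, 0, 0, 0]]]'

```text
time: 6.0
position: [0.4423, -0.3108, 0.0723]
tool_rot: [0.01, 1.0, -0.0, 0.0]
ft_force: [0.7, -0.9, -1.4]
grip_width: 0.0275
grip_force: 15.0
```

drive_tool --deltas '[[[0, 0, 2, 0, 0, 0], [0, 0, 1.5, 0, 0, 0], [0, 0, 1, 0, 0, 0], [0, 0, 0, 0, 0, 0]]]'

```text
time: 6.33
position: [0.442, -0.3117, 0.0678]
tool_rot: [0.01, 1.0, -0.0, 0.0]
ft_force: [-0.9, 0.1, -1.7]
grip_width: 0.0276
grip_force: 15.0
```

drive_tool --deltas '[[[0, 0, 1, 0, 0, 0], [0, 0, 0, 0, 0, 0], [0, 0, 0, 0, 0, 0]]]'

```text
time: 6.58
position: [0.4418, -0.3115, 0.0663]
tool_rot: [0.011, 1.0, -0.0, 0.0]
ft_force: [-0.2, -0.2, -0.8]
grip_width: 0.0275
grip_force: 15.0
```

Within about 1 mm of the floor, so I release and retreat.

drive_tool --deltas '[[[0, 0, 0.5, 0, 0, 0], [0, 0, 0, 0, 0, 0], [0, 0, 0, 0, 0, 0], [0, 0, 0, 0, 0, 0], [0, 0, 0, 0, 0, 0], [0, 0, 0, 0, 0, 0], [0, 0, 0, 0, 0, 0], [0, 0, 0, 0, 0, 0]]]' --gripper 80

```text
time: 7.25
position: [0.4418, -0.3115, 0.0658]
tool_rot: [0.01, 1.0, -0.0, 0.0]
ft_force: [0.2, 0.9, 0.9]
grip_width: 0.0676
grip_force: 0.0
```

drive_tool --deltas '[[[0, 0, -10, 0, 0, 0], [0, 0, -30, 0, 0, 0], [0, 0, -30, 0, 0, 0], [0, 0, -30, 0, 0, 0], [0, 0, -30, 0, 0, 0], [0, 0, 0, 0, 0, 0], [0, 0, 0, 0, 0, 0]]]'

```text
time: 7.83
position: [0.4427, -0.3123, 0.1983]
tool_rot: [0.01, 1.0, -0.002, 0.002]
ft_force: [0.1, 0.1, 0.5]
grip_width: 0.0694
grip_force: 0.0
```

```bash
python3 - <<'E'
from h import *
i,m=cam("side");i2,_=cam("wrist")
a=cv2.resize(i[260:380,330:450],(480,480),interpolation=cv2.INTER_CUBIC);b=cv2.resize(i2[80:280,200:420],(528,480))
save("s3",cv2.resize(np.hstack([a,b]),(800,381)));o=sensors.get_obs();print(o["position"],R.from_quat(o["tool_rot"]).as_matrix().round(4).tolist())
E
```

```text
[ 0.44128864 -0.31090221  0.19557299] [[-0.9998, 0.021, -0.0007], [0.021, 0.9998, 0.0008], [0.0007, 0.0008, -1.0]]
```

View pics/s3.png

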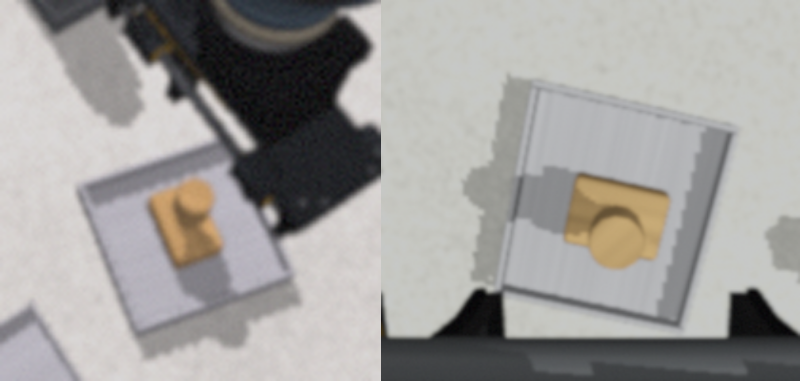

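The stamp stands flat, knob up, well inside the big tray. Now I move to the sweep start with the fingers closed.

drive_tool --deltas '[[[-6.8, 32.5, 0, 0, 0, 0], [-6.8, 32.5, 0, 0, 0, 0], [-6.8, 32.5, 0, 0, 0, 0], [-6.8, 32.5, 0, 0, 0, 0], [-6.8, 32.5, 0, 0, 0, 0], [-6.8, 32.5, 0, 0, 0, 0], [-6.8, 32.5, 0, 0, 0, 0], [-6.8, 32.5, 0, 0, 0, 0]]]' --gripper 0

```text
time: 8.6
position: [0.5005, -0.0507, 0.1941]
tool_rot: [0.011, 1.0, 0.001, -0.002]
ft_force: [0.7, 0.0, -0.2]
grip_width: 0.0241
grip_force: 0.0
```

drive_tool --deltas '[[[-6.8, 32.5, 0, 0, 0, 0], [-6.8, 32.5, 0, 0, 0, 0], [0, 0, 20, 0, 0, 0], [0, 0, 30, 0, 0, 0], [0, 0, 20, 0, 0, 0], [0, 0, 0, 0, 0, 0], [0, 0, 0, 0, 0, 0]]]'

```text
time: 9.18
position: [0.5149, 0.0124, 0.1238]
tool_rot: [0.01, 1.0, 0.001, -0.003]
ft_force: [0.9, -0.3, -0.2]
grip_width: 0.0002
grip_force: 0.0
```

```bash
python3 - <<'E'
from h import *
o=sensors.get_obs();M=R.from_euler("z",-.015).as_matrix()
print(o["position"],(o["position"]-[.5178,.1008,0])@M,o["grip_width"])
i,m=cam("wrist");i2,_=cam("side")
save("w4",np.vstack([cv2.resize(i[100:300,100:600],(700,280)),cv2.resize(i2[140:270,230:490],(600,300),interpolation=cv2.INTER_CUBIC)[:, :].copy() if 0 else cv2.copyMakeBorder(cv2.resize(i2[140:270,230:490],(600,300),interpolation=cv2.INTER_CUBIC),0,0,0,100,cv2.BORDER_CONSTANT)]))
E
```

```text
[0.51486376 0.01240325 0.12384569] [-0.00161001 -0.08843084  0.12384569] 0.00015337942436877627
```

View pics/w4.png

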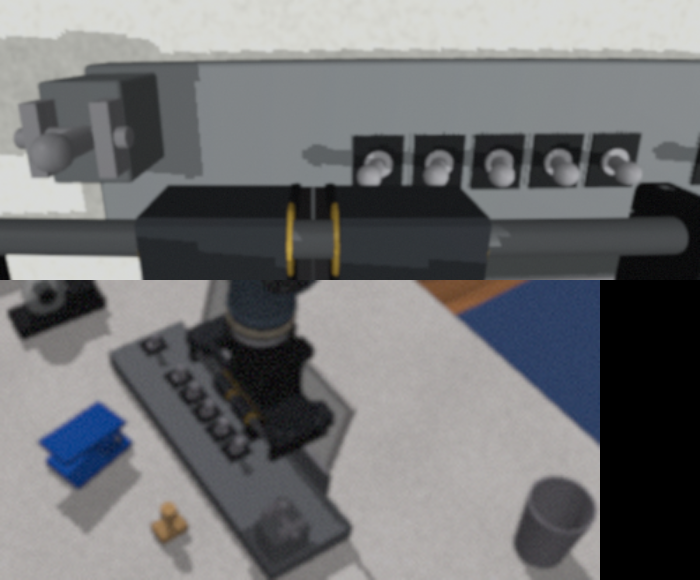

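drive_tool --deltas '[[[0, 0, 15, 0, 0, 0], [0, 0, 20, 0, 0, 0], [0, 0, 10, 0, 0, 0], [0, 2, 3, 0, 0, 0], [0, 0, 0, 0, 0, 0]]]'

```text
time: 9.7
position: [0.5166, 0.0141, 0.0778]
tool_rot: [0.011, 1.0, 0.0, -0.0]
ft_force: [0.2, 0.4, 0.2]
grip_width: 0.0002
grip_force: 0.0
```

drive_tool --deltas '[[[0, 12, 0, 0, 0, 0], [0, 12, 0, 0, 0, 0], [0, 12, 0, 0, 0, 0], [0, 12, 0, 0, 0, 0], [0, 12, 0, 0, 0, 0], [0, 12, 0, 0, 0, 0], [0, 12, 0, 0, 0, 0], [0, 12, 0, 0, 0, 0]]]'

```text
time: 10.37
position: [0.5185, 0.1115, 0.0778]
tool_rot: [0.01, 1.0, -0.0, -0.0]
ft_force: [0.3, -0.3, -0.2]
grip_width: 0.0007
grip_force: 0.2
```

drive_tool --deltas '[[[0, 12, 0, 0, 0, 0], [0, 12, 0, 0, 0, 0], [0, 12, 0, 0, 0, 0], [0, 12, 0, 0, 0, 0], [0, 12, 0, 0, 0, 0], [0, 12, 0, 0, 0, 0], [0, 10, 0, 0, 0, 0], [0, 10, 0, 0, 0, 0]]]'

```text
time: 11.03
position: [0.5205, 0.2032, 0.0777]
tool_rot: [0.01, 1.0, 0.0, -0.0]
ft_force: [0.8, -0.9, -0.1]
grip_width: 0.0006
grip_force: 0.0
```

drive_tool --deltas '[[[0, 4, 0, 0, 0, 0], [0, 2, 0, 0, 0, 0], [0, 0, 0, 0, 0, 0], [0, 0, 0, 0, 0, 0]]]'

```text
time: 11.37
position: [0.5206, 0.2078, 0.0777]
tool_rot: [0.011, 1.0, -0.0, -0.0]
ft_force: [1.2, -0.2, 0.2]
grip_width: 0.0006
grip_force: 0.0
```

```bash
python3 - <<'E'
from h import *
o=sensors.get_obs();M=R.from_euler("z",-.015).as_matrix()
print(o["position"],(o["position"]-[.5178,.1008,0])@M,o["grip_width"])
i,m=cam("wrist");i2,m2=cam("side")
save("w5",np.vstack([cv2.resize(i[100:300,60:560],(700,280)),cv2.copyMakeBorder(cv2.resize(i2[140:270,230:490],(600,300),interpolation=cv2.INTER_CUBIC),0,0,0,100,cv2.BORDER_CONSTANT)]))
E
```

```text
[0.52063162 0.20777981 0.07770621] [0.00122666 0.10701024 0.07770621] 0.0005879094855062744
```

View pics/w5.png

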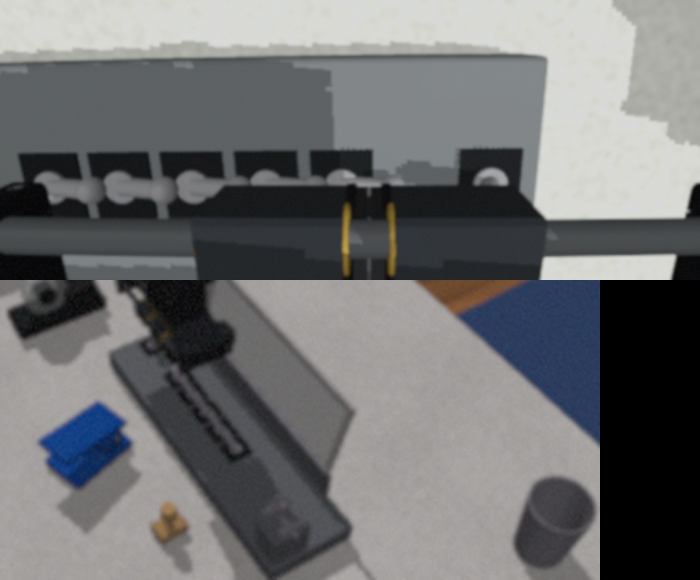

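All five lie over to +y and the lone one still leans to −y. Lift off, then go over and behind the cover.

drive_tool --deltas '[[[0, 0, -20, 0, 0, 0], [0, 0, -33, 0, 0, 0], [0, 0, -36, 0, 0, 0], [0, 0, -36, 0, 0, 0], [0, -8, -33, 0, 0, 0], [-15, -20, 0, 0, 0, 0], [-25, -20, 0, 0, 0, 0], [-25, -20, 0, 0, 0, 0]]]'

```text
time: 12.13
position: [0.5845, 0.1377, 0.2372]
tool_rot: [0.01, 1.0, 0.0, 0.001]
ft_force: [0.7, 0.5, -0.6]
grip_width: 0.0006
grip_force: 0.0
```

drive_tool --deltas '[[[-25, -20, 0, 0, 0, 0], [-25, -20, 0, 0, 0, 0], [-5, 0, 10, 0, 0, 0], [0, 0, 25, 0, 0, 0], [0, 0, 25, 0, 0, 0], [0, 0, 4, 0, 0, 0], [0, 0, 0, 0, 0, 0], [0, 0, 0, 0, 0, 0]]]'

```text
time: 12.8
position: [0.6384, 0.0976, 0.1721]
tool_rot: [0.01, 1.0, 0.0, -0.0]
ft_force: [1.0, 0.6, 0.3]
grip_width: 0.0008
grip_force: 0.0
```

```bash
python3 - <<'E'
from h import *
o=sensors.get_obs();M=R.from_euler("z",-.015).as_matrix()
print((o["position"]-[.5178,.1008,0])@M,o["ft_force"])
i,m=cam("scene")
save("c6",cv2.resize(i[120:290,220:420],(800,600),interpolation=cv2.INTER_CUBIC))
E
```

```text
[ 0.1206211  -0.00142046  0.17208457] [0.98577156 0.58509313 0.31201467]
```

View pics/c6.png

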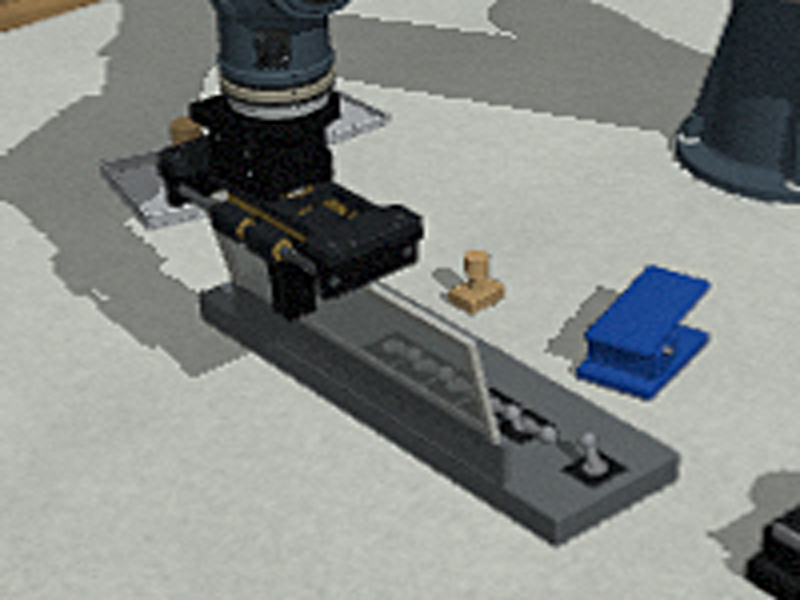

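Scene view: the finger at (295,290) is behind the plate, the fifth toggle's ball at (548,435) is down and the lone toggle is up. Swing the cover.

drive_tool --deltas '[[[13, 0, 0, 0, 0, 0], [14, 0, 0, 0, 0, 0], [14, 0, 0, 0, 0, 0], [13.7, 0, 0, 0, 0, 0], [8, 0, 0, 0, 0, 0], [8, 0, 0, 0, 0, 0], [7.6, 0, 2.3, 0, 0, 0], [7.6, 0, 2.4, 0, 0, 0]]]'

```text
time: 13.52
position: [0.5531, 0.0994, 0.168]
tool_rot: [0.01, 1.0, -0.0, 0.001]
ft_force: [1.0, -0.8, 0.2]
grip_width: 0.0002
grip_force: 0.8
```

drive_tool --deltas '[[[7, 0, 3.9, 0, 0, 0], [7, 0, 3.9, 0, 0, 0], [6.1, 0, 5.2, 0, 0, 0], [6.1, 0, 5.2, 0, 0, 0], [4.9, 0, 6.3, 0, 0, 0], [4.9, 0, 6.3, 0, 0, 0], [3.5, 0, 7.2, 0, 0, 0], [3.5, 0, 7.2, 0, 0, 0]]]'

```text
time: 14.18
position: [0.509, 0.1002, 0.121]
tool_rot: [0.01, 1.0, 0.0, -0.0]
ft_force: [1.5, -0.7, 0.5]
grip_width: 0.0005
grip_force: 0.5
```

drive_tool --deltas '[[[1.8, 0, 5.7, 0, 0, 0], [1.7, 0, 5.7, 0, 0, 0], [0.8, 0, 5, 0, 0, 0], [0.8, 0, 4, 0, 0, 0], [0, 0, 2, 0, 0, 0], [0, 0, 0, 0, 0, 0], [0, 0, 0, 0, 0, 0]]]'

```text
time: 14.77
position: [0.5044, 0.1003, 0.0993]
tool_rot: [0.01, 1.0, 0.0, -0.0]
ft_force: [-0.5, -0.3, 0.7]
grip_width: 0.0008
grip_force: 0.0
```

drive_tool --deltas '[[[0, 0, 1.5, 0, 0, 0], [0, 0, 1.5, 0, 0, 0], [0, 0, 0, 0, 0, 0], [0, 0, 0, 0, 0, 0]]]'

```text
time: 15.1
position: [0.5048, 0.1004, 0.0983]
tool_rot: [0.01, 1.0, -0.0, 0.001]
ft_force: [-2.8, -0.8, 13.0]
grip_width: 0.0006
grip_force: 6.4
```

Cover shut against its stop (13 N). Now lift and go round to the bolt's −y side.

drive_tool --deltas '[[[0, 0, -15, 0, 0, 0], [0, 0, -30, 0, 0, 0], [0, 0, -32, 0, 0, 0], [2, -25, 0, 0, 0, 0], [2, -32, 0, 0, 0, 0], [2, -32, 0, 0, 0, 0], [2, -32, 0, 0, 0, 0], [2, -32, 0, 0, 0, 0]]]'

```text
time: 15.77
position: [0.491, -0.0537, 0.1739]
tool_rot: [0.01, 1.0, -0.0, 0.0]
ft_force: [0.8, -0.6, -0.5]
grip_width: 0.0005
grip_force: 0.0
```

drive_tool --deltas '[[[2.2, -32, 0, 0, 0, 0], [2.2, -32, 0, 0, 0, 0], [2.2, -22, 0, 0, 0, 0], [0, 0, 15, 0, 0, 0], [0, 0, 25, 0, 0, 0], [0, 0, 5, 0, 0, 0], [0, 0, 0, 0, 0, 0], [0, 0, 0, 0, 0, 0]]]'

```text
time: 16.43
position: [0.4828, -0.138, 0.1286]
tool_rot: [0.01, 1.0, 0.0, -0.0]
ft_force: [0.5, -1.0, 1.2]
grip_width: 0.0003
grip_force: 0.0
```

```bash
python3 - <<'E'
from h import *
o=sensors.get_obs();M=R.from_euler("z",-.015).as_matrix()
print((o["position"]-[.5178,.1008,0])@M,o["position"],o["ft_force"])
i,m=cam("wrist"); save("x1",i)
# look for knob blob: print where box features project and mean grey around cover
P=np.array([[-.031,-.19,.111],[-.06,.19,.03]])@M.T+[.5178,.1008,0]
print(proj(m,P))
E
```

```text
[-0.03137239 -0.2393166   0.12861411] [ 0.48284152 -0.13801911  0.12861411] [ 0.49959438 -0.98596284  1.24551917]
[[409.22452767 251.41531099]
 [764.44570271 180.66741894]]
```

drive_tool --deltas '[[[0, 8, 0.5, 0, 0, 0], [0, 8, 0.5, 0, 0, 0], [0, 6, 0, 0, 0, 0], [0, 5, 0, 0, 0, 0], [0, 5, 0, 0, 0, 0], [0, 5, 0, 0, 0, 0], [0, 5, 0, 0, 0, 0]]]'

```text
time: 17.07
position: [0.4838, -0.096, 0.1276]
tool_rot: [0.01, 1.0, -0.0, 0.0]
ft_force: [-0.8, -1.5, 1.1]
grip_width: 0.0004
grip_force: 0.8
```

drive_tool --deltas '[[[0, 4, 0, 0, 0, 0], [0, 3, 0, 0, 0, 0], [0, 2, 0, 0, 0, 0], [0, 0, 0, 0, 0, 0]]]'

```text
time: 17.4
position: [0.484, -0.0869, 0.1274]
tool_rot: [0.01, 1.0, 0.0, 0.0]
ft_force: [-0.3, -0.2, 0.6]
grip_width: 0.0005
grip_force: 0.1
```

drive_tool --deltas '[[[0, 2, 0, 0, 0, 0], [0, 2, 0, 0, 0, 0], [0, 0, 0, 0, 0, 0]]]'

```text
time: 17.65
position: [0.484, -0.0831, 0.1274]
tool_rot: [0.01, 1.0, 0.0, 0.0]
ft_force: [-1.0, -1.6, 0.5]
grip_width: 0.0003
grip_force: 0.4
```

drive_tool --deltas '[[[0, 1.5, 0, 0, 0, 0], [0, 1.5, 0, 0, 0, 0], [0, 0, 0, 0, 0, 0]]]'

```text
time: 17.9
position: [0.4841, -0.0813, 0.1275]
tool_rot: [0.01, 1.0, -0.001, 0.0]
ft_force: [-1.5, -5.2, 0.4]
grip_width: 0.0005
grip_force: 2.7
```

drive_tool --deltas '[[[0, 1.5, 0, 0, 0, 0], [0, 1, 0, 0, 0, 0], [0, 0, 0, 0, 0, 0]]]'

```text
time: 18.15
position: [0.4842, -0.0808, 0.1276]
tool_rot: [0.009, 1.0, -0.003, 0.0]
ft_force: [-2.7, -13.2, -1.1]
grip_width: 0.0001
grip_force: 6.4
```

Hard stop where expected, so the bolt is home. Back off, lift clear and check by image difference, since the viewing budget is used up.

drive_tool --deltas '[[[0, -8, 0, 0, 0, 0], [0, -15, 0, 0, 0, 0], [0, -5, -20, 0, 0, 0], [0, 0, -35, 0, 0, 0], [0, 0, -35, 0, 0, 0], [0, 0, -20, 0, 0, 0], [0, 0, 0, 0, 0, 0], [0, 0, 0, 0, 0, 0]]]'

```text
time: 18.82
position: [0.484, -0.1057, 0.2384]
tool_rot: [0.011, 1.0, -0.0, 0.001]
ft_force: [-0.3, 1.0, 0.2]
grip_width: 0.0006
grip_force: 0.0
```

```bash
python3 - <<'E'
from fit import *
import pickle
d=pickle.load(open("d0.pkl","rb"));o=sensors.get_obs();print(o["position"],o["ft_force"])
i,m=cam("side");i0=d["side"][0]
def diff(n,x0,x1,y0,y1): print(n,np.abs(i[y0:y1,x0:x1].astype(int)-i0[y0:y1,x0:x1]).mean().round(1))
diff("lone",290,302,162,174);diff("punch",247,287,193,230);diff("tape",233,275,133,165);diff("cup",452,488,225,265)
# stamp: wood-coloured pixels in side view
hsv=cv2.cvtColor(i,cv2.COLOR_RGB2HSV);mk=cv2.inRange(hsv,(8,110,80),(22,255,255));mk[:200]=0
n,_,s,c=cv2.connectedComponentsWithStats(mk)
print([(s[k].tolist(),c[k].round(0).tolist()) for k in range(1,n) if s[k][4]>40])
M=R.from_euler("z",-.015).as_matrix()
print("knob predicted home px",proj(m,np.array([[-.03,-.16,.111]])@M.T+[.5178,.1008,0]))
E
```

```text
[ 0.4839929  -0.10568477  0.23842749] [-0.29599954  0.95753529  0.1640172 ]
lone 62.1
punch 15.8
tape 12.6
cup 14.8
[([0, 200, 42, 36, 1109], [17.0, 214.0]), ([0, 239, 33, 76, 680], [17.0, 268.0]), ([297, 238, 13, 15, 103], [303.0, 245.0]), ([592, 257, 48, 70, 1963], [622.0, 299.0]), ([1, 264, 13, 37, 343], [7.0, 282.0]), ([9, 299, 69, 101, 4692], [42.0, 356.0]), ([378, 318, 21, 25, 315], [388.0, 330.0])]
knob predicted home px [[345.54363812 227.88320778]]
```

```bash
python3 - <<'E'
from h import *
import pickle
d=pickle.load(open("d0.pkl","rb"));i0=d["scene"][0];i,m=cam("scene")
for n,(x0,x1,y0,y1) in dict(lone=(360,376,240,258),punch=(364,398,195,232),tape=(408,456,248,292),cup=(180,208,183,222),blank=(150,170,240,260),row5=(342,356,228,246)).items():
    print(n,np.abs(i[y0:y1,x0:x1].astype(int)-i0[y0:y1,x0:x1]).mean().round(1))
g=lambda a:cv2.cvtColor(a,cv2.COLOR_RGB2GRAY)
for n,(x0,x1,y0,y1) in dict(lone=(361,374,241,258),punch=(364,398,195,232),tape=(408,456,248,292),cup=(180,208,183,222)).items():
    r=cv2.matchTemplate(g(i)[y0-12:y1+12,x0-12:x1+12],g(i0)[y0:y1,x0:x1],cv2.TM_CCOEFF_NORMED);print(n,cv2.minMaxLoc(r)[1::2])
E
```

```text
lone 3.7
punch 7.2
tape 4.5
cup 3.2
blank 3.4
row5 49.7
lone (0.9920812845230103, (12, 12))
punch (0.9349339008331299, (12, 12))
tape (0.9971527457237244, (12, 12))
cup (0.9957162737846375, (12, 12))
```

The lone switch and the bystanders are where they started, and the stamp is in its tray. Handing in.

```bash
python3 -c "
from rig import ticket
print(ticket.hand_in())"
```

```text
the job is handed in; nothing more can be done
None
```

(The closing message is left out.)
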